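# Dock a culture flask under a low imager roof

### The arm

A 6-joint arm with a two-finger parallel gripper is mounted at the origin on a cart in front of the work surface, level with it; the furniture and walls round the work are solid. World frame = base frame: x ahead of the robot, y to its left, z up, the work surface at z = 0. Lengths are in mm, angles in rad, forces in N, time in s.
With the tool pointing down it reaches from about 275 to 825 mm from the base axis. Payload 4.9 kg.
Tool frame: the origin (TCP) lies at the very end of the fingers, on their centre line; the grasp point (between the pads) lies 19 mm behind it; z points along the fingers, y is the direction in which the jaws open and shut (so a half turn about z gives the same grasp; the last joint's range is limited). The gripper opens to 85 mm and grips with 20 to 120 N. Pads are 22 mm wide; open, the fingers measure 114 mm over their backs; the gripper's body (76 mm by 85 mm) begins 54 mm behind the grasp point. The pads swing forward as they close: fully open they stand 13 mm farther back than shut.
Start: joints at [-1.384, 0.326, -0.193, 1.052, 0, 1.437], TCP at [173.441, -521.955, 231.281] pointing down, gripper open.
Joint ranges: [-2.65, 2.65], [-0.97, 1.79], [-1.3, 1.35], [-1.93, 2.1], [-1.47, 1.37], [-3.14, 3.14]. Speed limits (rad/s): [2.57, 2.57, 3.14, 3.14, 3.14, 3.14].

### API

Orientations are given as [roll, pitch, yaw] about the fixed x, y, z axes, in that order (R = Rz(yaw) Ry(pitch) Rx(roll)).
In Python, from bench import bot, solve_ik, imaging gives the robot as it stands. Calls block until the motion is done:
- bot.move_ptp(position, orientation): joint-space move of the TCP to a pose.
- bot.movel(position, rot=None, max_speed=150, threshold=None): straight line of the TCP; rot=None keeps the orientation; max_speed is the mean speed in mm/s. With threshold (N) it stops when the force on the tool has changed by that much, and returns True; else False.
- bot.move_j(angles): joint-space move.
- bot.grip(opening, effort=None): opening from 0.0 (shut) to 1.0 (fully open); effort is the grip in N (None keeps the last); returns when the fingers have stopped.
- bot.dwell(seconds).
- solve_ik(position, orientation): joint angles nearest the present ones, or None.
- bot.get_state(): the state.
- imaging.capture(name): name is "side" or "top"; returns the picture (480x640x3 uint8, blue, green, red); there is no depth.
- imaging.camera_model(name): a dict with "K" (3x3 intrinsics, pixels), "k1" (the pictures are not rectified: a ray, as slopes to the right and down, at radius r is drawn at 1 + k1 r^2 times it, then the intrinsics apply), "position" and "rotation" of the camera in the world. Camera axes: x right, y up, looking along -z (the intrinsics and any distortion apply to the point x, -y, -z); pixel columns grow to the right and rows downward; lengths in mm; the calibration is good to about 2 mm. A picture is of the moment at which its call begins. camera_model takes no time and is no camera call.
A pose or a line that the arm cannot do raises bot.IKError and nothing moves.
- bot.sign_off(): hands the job in, once; it reports no verdict.
The state is a dict: "t": time; "qpos": joint angles; "joint_velocities": joint speeds; "effort": joint torques, N m; "tcp_pos": TCP position; "orientation": TCP orientation; "contact_force": force on the tool from outside, world axes, zero at the start; "wrist_torque": the same for the moment, N m; "opening": opening from 0.0 (shut) to 1.0 (fully open).
Only numpy, scipy, OpenCV 4.12 (cv2) and the standard library are available. Lean on these libraries where they do the work, as an engineer would, in place of code of your own. Each camera call takes 0.05 s, during which the arm holds its last target. There are 200 camera calls.

### The job

Lay the small culture flask flat on the imager's tray, cap towards the open front, and slide it in under the low roof without rubbing the underside. Keep pushing gently, feeling for the stiff plunger hidden inside, until the flask has pushed the plunger back by more than half of its 6 mm travel, but do not ram it against its end. Then let go of the flask and leave the other things on the bench where they are.

Things in the scene. Friction and masses are not known exactly. Their poses are not given: they have to be found in the camera images.
- flask_centre (a point): Small clear culture flask lying flat, pink inside, screw cap at one end; 0.06 to 0.13 kg. Point: 16 mm above its underside; z up, y along the flask from cap to flat end. Body: 50 mm wide, 27 mm high, from y = -20 to y = +42 mm (flat end). It goes into the imager flat end first, its y along the imager's x.
- flask_cap (a point): Where to grip the flask across its width: the cap, 39 mm from flask_centre towards the cap end (y = -39 mm there), 16 mm above the underside; same axes. Neck and cap reach from y = -20 to y = -50 mm of flask_centre, and count as 30 mm wide and 31 mm high.
- imager: Imager: low fixed white instrument; a metal tray sticks out at its open front, a flat roof covers the bay behind; turned up to 0.3 rad from facing the robot. Origin: on the bench under the middle of the roof's front edge; x into the bay, y left, z up. Tray: 104 mm wide, top 6 mm above the bench, from x = -75 mm to the back wall at x = 97 mm.
- bay_mouth (a point): Middle of the bay's mouth on the tray's top, 6 mm above the imager's origin, same axes. The bay behind is 56 mm wide (y = +-28 mm) between solid walls. Two small lead-in strips, 10 mm above the tray, flare outwards from the walls to x = -16 mm, y = +-42 mm; the rest of the tray in front is open.
- imager_roof: Roof over the bay, fixed to the imager, same axes. Origin: middle of its front lower edge, 37 mm above the bench. Its flat underside is 31 mm above the tray: the flask's body, lying on the tray, passes 4 to 5 mm below it; the cap does not fit under. It is 11 mm thick and 105 mm deep; behind x = 57 mm its housing rises to 76 mm above the bench.
- plunger (a joint): Travel of the plunger in the bay, m: 0 = out (start), 0.006 = rigid end. Its plate, square to the imager's x in mid-bay, is met by the flask's flat end; about 4 N moves it, 5 N near the end; it stays where pushed. It sits on a depth stop set anew each time and not measured: its face, when out, is anywhere from x = 12 to 46 mm of the imager; find it by feel. The cap stays outside the roof.
- well_plate: Bystander: clear flat six-well plate with lid, 85 x 127 x 20 mm, lying in front of the imager, towards the robot. Origin in the middle of its underside.
- petri_dish: Bystander: round shallow dish, 90 mm across, 15 mm high, lying on the near part of the bench. Origin in the middle of its underside.
- tape_roll: Bystander: flat roll of masking tape, 103 mm across, 25 mm high, lying near left. Origin in the middle of its underside.
- tip_beaker: Bystander: clear open beaker, 72 mm across, 88 mm high, standing far right. Origin in the middle of its underside.
- lab_timer: Bystander: small upright bench timer, 66 mm wide, 30 mm deep, 59 mm high, standing far right. Origin in the middle of its underside.
Mind the look-alikes: they are no part of the job. What is shaped like the part that bears flask_centre but blue or brown is not meant.

How it is judged:
By the outcome, as a careful person would: the job done as asked, in the order asked, and still so for the second after the job is handed in, with the robot touching nothing.
It also fails if it takes over 50 s, if anything falls off the work surface, if the arm or the gripper's body presses on something with over 40 N, if the wrist force passes 120 N, or if a joint passes its speed limit or range.

## Working session

There is one attempt and no reset: what is moved stays moved. The work goes in short steps, each a Python script; the robot and the scene stay as the last script left them, time stands still between calls to the robot, and variables do not carry over. Pictures are saved under pics/ and viewed, about 8 in all and at most 12, crops included, and the job is handed in when it is done.

```bash
ls; mkdir -p pics; cat > h.py <<'E'
from bench import bot, solve_ik, imaging
import numpy as np, cv2
def ray(n,px):
    m=imaging.camera_model(n);K=np.array(m["K"]);d=(np.linalg.inv(K)@[px[0],px[1],1])[:2]
    u=d.copy()
    for _ in range(30): u=d/(1+m["k1"]*(u@u))
    return np.array(m["position"],float),np.array(m["rotation"])@[u[0],-u[1],-1]
def at(n,px,z):
    o,v=ray(n,px);return o+v*(z-o[2])/v[2]
def proj(n,P):
    m=imaging.camera_model(n);p=np.array(m["rotation"]).T@(np.array(P,float)-m["position"])
    u=np.array([p[0],-p[1]])/-p[2];u=u*(1+m["k1"]*(u@u));return (np.array(m["K"])@[*u,1])[:2]
E
python3 - <<'E'
from h import *
for n in("side","top"):
    cv2.imwrite(f"pics/{n}0.png",imaging.capture(n));print(imaging.camera_model(n))
print(bot.get_state())
E
```

```text
pics
{'K': array([[588.36649971,   0.        , 317.62708744],
       [  0.        , 588.36649971, 241.59652785],
       [  0.        ,   0.        ,   1.        ]]), 'k1': -0.04919104706227918, 'position': array([  624.95212873, -1414.65328618,   968.17309517]), 'rotation': array([ 0.94913397, -0.00871318,  0.06464592])}
{'K': array([[487.43633878,   0.        , 324.35654603],
       [  0.        , 487.43633878, 239.08638774],
       [  0.        ,   0.        ,   1.        ]]), 'k1': -0.13418888561708753, 'position': array([ 223.03039632, -162.9224018 , 1596.78932725]), 'rotation': array([ 2.02000377e-01, -6.89731114e-05, -1.49825707e+00])}
{'t': 0.1, 'qpos': array([-1.38417456e+00,  3.26853017e-01, -1.93441180e-01,  1.05199258e+00,
       -3.97684540e-06,  1.43661802e+00]), 'joint_velocities': array([-0.00056478, -0.00155116,  0.00263239,  0.00052167, -0.00037246,
        0.00020519]), 'effort': array([ 1.15627208e-03, -4.44239473e+01,  2.63038051e+01,  7.91819359e-03,
       -9.99510848e-05, -2.90102619e-06]), 'tcp_pos': array([ 173.35798377, -521.44504676,  230.60545879]), 'orientation': array([-3.14011507e+00, -1.95445548e-04,  3.20799927e-01]), 'contact_force': array([ 0.32421549, -0.01466215,  0.59350489]), 'wrist_torque': array([-0.01956049, -0.01927994,  0.06417327]), 'opening': 0.9989484251663396}
```

View pics/top0.png

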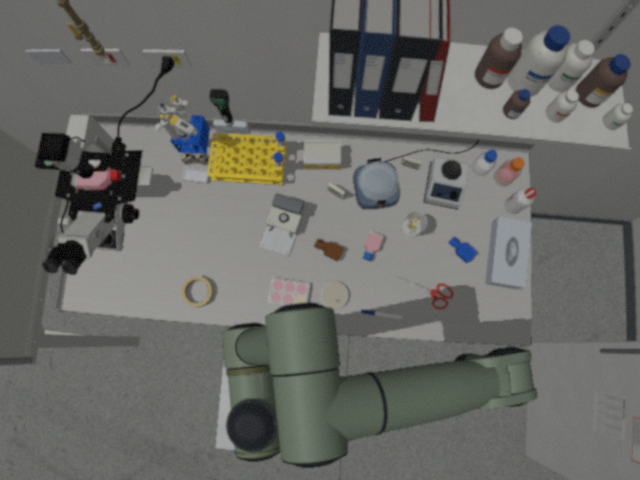

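View pics/side0.png

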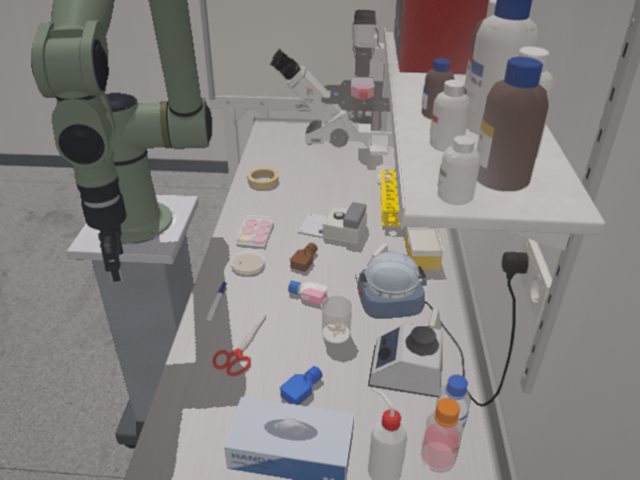

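Candidates, top view: clear/pink flask (373,243) with blue cap (369,256); brown look-alike (329,248); blue look-alike (462,249). The pink one fits the description. The imager is at (283,222), with its tray towards the robot.

```bash
cat >> h.py <<'E'
from scipy.spatial.transform import Rotation as Rn
_cm=imaging.camera_model
class _I:
    def __getattr__(s,k): return getattr(imaging,k)
    def camera_model(s,n):
        m=dict(imaging.camera_model(n)); m["rotation"]=Rn.from_euler("xyz",m["rotation"]).as_matrix(); return m
_im=imaging
E
sed -i 's/imaging.camera_model(n);/cam(n);/' h.py
python3 - <<'E'
s=open('h.py').read()
s=s[:s.index("_cm=")]+'''def cam(n):
    m=dict(imaging.camera_model(n)); m["rotation"]=Rn.from_euler("xyz",m["rotation"]).as_matrix(); return m
def crop(img,x0,y0,w,h,f,fn):
    cv2.imwrite(fn,cv2.resize(img[y0:y0+h,x0:x0+w],None,fx=f,fy=f,interpolation=cv2.INTER_CUBIC))
'''
open('h.py','w').write(s)
E
python3 - <<'E'
from h import *
t=cv2.imread("pics/top0.png");s=cv2.imread("pics/side0.png")
crop(t,250,185,150,112,5.3,"pics/tc.png")
crop(s,270,190,120,120,5,"pics/sc.png")
print(proj("side",[173,-521,231]),proj("top",[173,-521,231]))
for p in [(373,245),(369,256),(283,222)]: print(at("top",p,0))
for p in [(314,295),(295,287),(318,226)]: print(at("side",p,0))
E
```

```text
[118.81940628 271.4805752 ] [452.12460403 365.01616429]
[ 540.85899512 -302.8421083     0.        ]
[ 502.70275095 -291.52160494    0.        ]
[597.73626437   4.01330271   0.        ]
[ 5.51852647e+02 -2.95725653e+02  1.13686838e-13]
[ 501.36666804 -268.31951684    0.        ]
[5.42080228e+02 1.30225996e+01 1.13686838e-13]
```

View pics/tc.png

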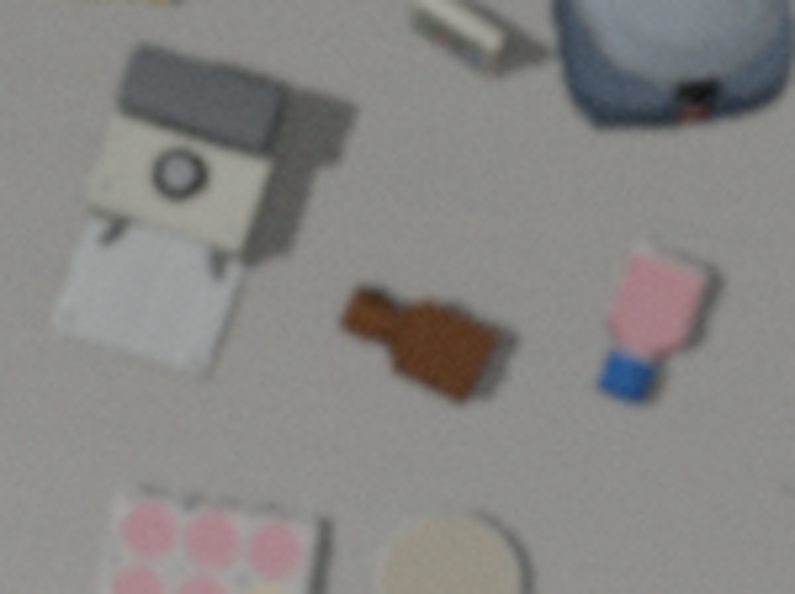

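View pics/sc.png

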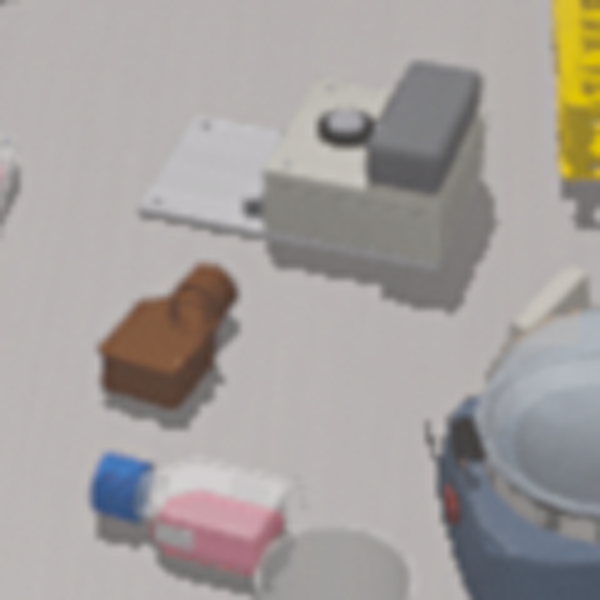

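The pink clear flask with the blue cap is confirmed: cap at tc (628,374), body at tc (655,300). The imager's tray corners are at tc (57,325) and (210,375), and the roof's front edge runs from tc (88,208) to (240,253). Next I'll fit both poses.

```bash
cat > fit.py <<'E'
from h import *
from scipy.optimize import least_squares
T=lambda a,b:("top",(250+(a+.5)/5.3-.5,185+(b+.5)/5.3-.5))
S=lambda a,b:("side",(270+(a+.5)/5-.5,190+(b+.5)/5-.5))
def W(p,l):
    c,s=np.cos(p[2]),np.sin(p[2]);return [p[0]+c*l[0]-s*l[1],p[1]+s*l[0]+c*l[1],l[2]]
def fit(obs,p0):
    f=lambda p:np.concatenate([proj(o[0],W(p,l))-o[1] for o,l in obs])
    r=least_squares(f,p0,loss="soft_l1");return r.x,f(r.x).reshape(-1,2).round(1)
im=[(T(55,325),(-75,52,6)),(T(210,376),(-75,-52,6)),(T(88,208),(0,52,48)),(T(240,254),(0,-52,48)),
 (S(203,120),(-75,52,6)),(S(142,212),(-75,-52,6)),(S(264,172),(0,-52,48)),(S(320,80),(0,52,48))]
p,r=fit(im,[580,0,-.2]);print("imager",p,r.tolist())
# flask: frame x along cap->flat end, y left
fl=[(T(628,374),(-42,0,22)),(S(123,487),(-42,0,16)),(T(640,245),(42,25,27)),(T(716,266),(42,-25,20)),
 (T(610,335),(-8,25,25)),(S(288,478),(42,25,27))]
q,r=fit(fl,[540,-300,-.2]);print("flask",q,r.tolist())
E
python3 fit.py
```

```text
imager [ 5.70487248e+02  3.71267050e+00 -2.53896248e-01] [[-0.0, -0.5], [0.1, -0.2], [0.0, -2.1], [1.3, -0.9], [-1.2, -0.8], [-0.7, -0.7], [-0.1, -0.0], [-0.5, -0.3]]
flask [ 5.38307082e+02 -2.99986947e+02 -2.92787100e-01] [[0.3, 1.0], [-1.3, 0.1], [-0.3, -1.0], [-0.6, 0.8], [0.2, -4.0], [0.6, 0.2]]
```

```bash
cat > ov.py <<'E'
from fit import *
def draw(img,n,p,polys,f,x0,y0,col):
    for P in polys:
        pts=np.array([((proj(n,W(p,l))-[x0,y0]+.5)*f) for l in P]);cv2.polylines(img,[np.round(pts*8).astype(int)],True,col,1,cv2.LINE_AA,3)
rect=lambda a,b,w,z:[(a,w,z),(b,w,z),(b,-w,z),(a,-w,z)]
IM=[rect(-75,0,52,6),rect(0,105,52,48),rect(57,105,52,76),[(0,52,0),(0,52,48),(0,-52,48),(0,-52,0)]]
FL=[rect(-20,42,25,27),rect(-20,42,25,0),rect(-50,-20,15,31),rect(-50,-20,15,1)]
def sheet(t,s,p,q,fn):
    a=cv2.resize(t[195:275,260:390],None,fx=6,fy=6,interpolation=cv2.INTER_CUBIC)[:,:780]
    b=cv2.resize(s[195:310,275:395],None,fx=5,fy=5,interpolation=cv2.INTER_CUBIC)
    for i,n,f,x,y in((a,"top",6,260,195),(b,"side",5,275,195)):
        draw(i,n,p,IM,f,x,y,(0,200,0)); draw(i,n,q,FL,f,x,y,(0,255,255))
    cv2.imwrite(fn+"_t.png",a);cv2.imwrite(fn+"_s.png",b)
    h=max(a.shape[0],b.shape[0]);c=np.zeros((h,a.shape[1]+b.shape[1],3),np.uint8);c[:a.shape[0],:a.shape[1]]=a;c[:b.shape[0],a.shape[1]:]=b
    cv2.imwrite(fn+".png",cv2.resize(c,None,fx=800/c.shape[1],fy=800/c.shape[1],interpolation=cv2.INTER_AREA))
if __name__=="__main__": sheet(cv2.imread("pics/top0.png"),cv2.imread("pics/side0.png"),p,q,"pics/ov0")
E
python3 ov.py
```

```text
imager [ 5.70487248e+02  3.71267050e+00 -2.53896248e-01] [[-0.0, -0.5], [0.1, -0.2], [0.0, -2.1], [1.3, -0.9], [-1.2, -0.8], [-0.7, -0.7], [-0.1, -0.0], [-0.5, -0.3]]
flask [ 5.38307082e+02 -2.99986947e+02 -2.92787100e-01] [[0.3, 1.0], [-1.3, 0.1], [-0.3, -1.0], [-0.6, 0.8], [0.2, -4.0], [0.6, 0.2]]
```

View pics/ov0_t.png

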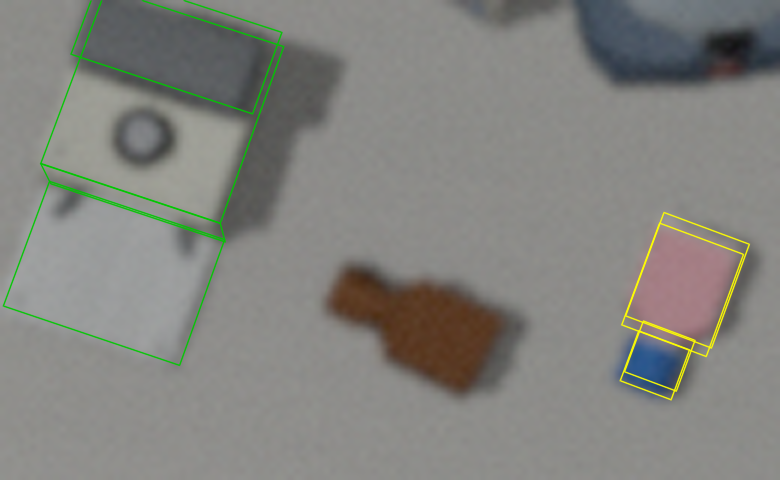

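View pics/ov0_s.png

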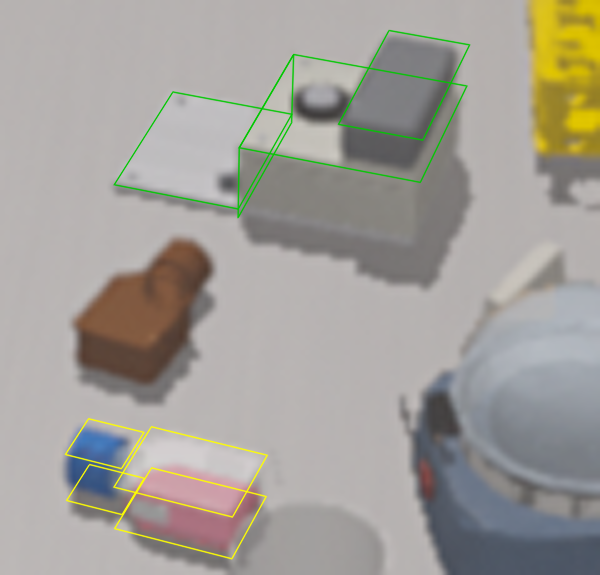

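Top view: the imager outline fits within about 1 px. The real cap centre is at (650,362), about 4 mm to the left of the model. I'll triangulate the cap and body by colour, then grasp.

```bash
cat > tri.py <<'E'
from h import *
def blob(img,x0,y0,w,h,kind):
    c=img[y0:y0+h,x0:x0+w].astype(int);b,g,r=c[...,0],c[...,1],c[...,2]
    m=(b-r>40) if kind=="blue" else (r-g>25)&(r-b>5)&(b>g)
    m=m.astype(np.uint8);n,l,st,ce=cv2.connectedComponentsWithStats(m);k=1+np.argmax(st[1:,4]);return ce[k]+[x0,y0],st[k,4]
def tri(a,b):
    (o1,d1),(o2,d2)=ray("top",a),ray("side",b);A=np.stack([d1,-d2],1);s=np.linalg.lstsq(A,o2-o1,rcond=None)[0]
    P,Q=o1+s[0]*d1,o2+s[1]*d2;return (P+Q)/2,np.linalg.norm(P-Q)
E
python3 - <<'E'
from tri import *
t=cv2.imread("pics/top0.png");s=cv2.imread("pics/side0.png");R={}
for k in("blue","pink"):
    a,na=blob(t,355,228,40,40,k);b,nb=blob(s,285,270,50,42,k);P,e=tri(a,b);print(k,a,na,b,nb,P,e,at("top",a,18));R[k]=P
d=R["pink"]-R["blue"];print(np.arctan2(d[1],d[0]),np.hypot(*d[:2]))
yaw=-.30+np.pi
for P in ([502,-287,120],[502,-287,0]): print(solve_ik(P,[np.pi,0,yaw]))
E
```

```text
blue [367.51612903 255.67741935] 62 [293.40540541 286.52252252] 111 [ 499.91548244 -285.44846625   16.02407691] 1.4287547215871579 [ 500.2735628 -285.1367104   18.       ]
pink [373.01877934 242.28169014] 213 [313.91304348 295.52173913] 276 [ 550.77213818 -301.88106408    3.11915015] 2.615394782664373 [ 546.42118781 -300.84442316   18.        ]
-0.3125269189429067 53.44557703165854
[-0.64698741  0.47219221 -0.27375505  0.82484906  0.         -0.34698741]
[-0.64698741  0.62472168 -0.37821967  0.56785497  0.         -0.34698741]
```

```bash
python3 - <<'E'
from h import *
yaw=-.31+np.pi; O=[np.pi,0,yaw]
print(bot.get_state()["t"])
bot.move_ptp([501.5,-286,120],O); bot.grip(0.6,30)
bot.movel([501.5,-286,25],max_speed=120)
hit=bot.movel([501.5,-286,-3],max_speed=25,threshold=3)
s=bot.get_state();print(hit,s["tcp_pos"],s["contact_force"],s["t"],s["opening"])
if hit: bot.movel([501.5,-286,s["tcp_pos"][2]+2.5],max_speed=30)
s=bot.get_state();print(s["tcp_pos"],s["contact_force"])
cv2.imwrite("pics/g_s.png",imaging.capture("side"))
bot.grip(0.0,30)
s=bot.get_state();print(s["tcp_pos"],s["contact_force"],s["wrist_torque"],s["t"],s["opening"])
E
```

```text
0.1
False [ 501.66180853 -286.12703034   -2.83634519] [ 0.73776824  0.53075034 -0.4767466 ] 4.3 0.5970980562653537
[ 501.66180853 -286.12703034   -2.83634519] [ 0.73776824  0.53075034 -0.4767466 ]
[ 5.03451115e+02 -2.87334670e+02 -3.55014963e-01] [-1.24035     1.70964906 15.09425582] [ 0.3565179   0.22895961 -0.0316739 ] 4.6583 0.34967123573095765
```

The fingertips swung onto the bench while closing (15 N). I'll regrip 3 mm higher and lift.

```bash
python3 - <<'E'
from h import *
bot.grip(0.55); P=bot.get_state()["tcp_pos"]; print(P)
bot.movel([501.5,-286,2.8],max_speed=30)
bot.grip(0.0,35)
s=bot.get_state();print(s["tcp_pos"],s["orientation"],s["contact_force"],s["t"],s["opening"])
bot.movel([501.5,-286,110],max_speed=100)
s=bot.get_state();print(s["tcp_pos"],s["contact_force"],s["wrist_torque"],s["t"],s["opening"])
t,sd=imaging.capture("top"),imaging.capture("side");
a=t[200:300,320:420];b=sd[180:320,230:370]
cv2.imwrite("pics/l.png",np.hstack([cv2.resize(a,(400,400),interpolation=2),cv2.resize(b,(400,400),interpolation=2)]))
E
```

```text
[ 501.88176599 -286.29632484   -2.48147455]
[ 501.3199731  -285.84107793    2.68454102] [ 3.14139986e+00 -4.22403935e-04  2.83160454e+00] [-0.03211101  0.40371095  1.39362173] 5.5917 0.3446502598000358
[ 501.00907355 -285.65084     109.27438227] [-0.49011328 -0.03929011 -1.45081313] [-0.04163808  0.007893   -0.01377291] 6.8167 0.34567958421891826
```

View pics/l.png

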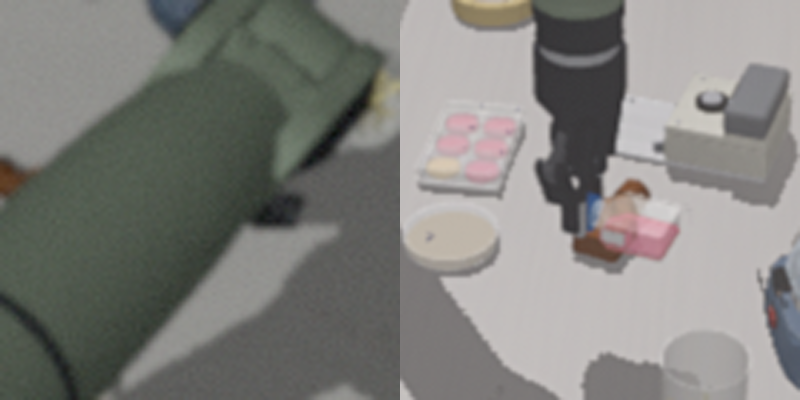

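The flask is held level by the cap (side crop ~(600,225)). Next: carry it over and set it down on the tray in front of the roof.

```bash
cat >> h.py <<'E'
IMG=[570.5,3.7,-.254]
def loc(x,y,z,I=IMG):
    c,s=np.cos(I[2]),np.sin(I[2]);return [I[0]+c*x-s*y,I[1]+s*x+c*y,z]
def inv(P,I=IMG):
    c,s=np.cos(I[2]),np.sin(I[2]);dx,dy=P[0]-I[0],P[1]-I[1];return np.array([c*dx+s*dy,-s*dx+c*dy,P[2]])
def fl(f,I=IMG): return inv([f[0]+I[0],f[1]+I[1],f[2]],I)
E
python3 - <<'E'
from h import *
O=[np.pi,0,IMG[2]+np.pi]
bot.move_ptp(loc(-92,0,100),O)
bot.movel(loc(-92,0,20),max_speed=100); bot.dwell(.3)
s=bot.get_state();print(fl(s["contact_force"]),inv(s["tcp_pos"]),s["t"])
hit=bot.movel(loc(-92,0,7.5),max_speed=12,threshold=1.5)
s=bot.get_state();print(hit,fl(s["contact_force"]),s["wrist_torque"],inv(s["tcp_pos"]),s["t"])
t,sd=imaging.capture("top"),imaging.capture("side");cv2.imwrite("pics/p_t0.png",t);cv2.imwrite("pics/p_s0.png",sd)
a=t[195:265,240:310];b=sd[190:260,285:365]
cv2.imwrite("pics/p.png",np.hstack([cv2.resize(a,(350,350),interpolation=2),cv2.resize(b,(400,350),interpolation=2)]))
E
```

```text
[-0.01949956  0.51042898 -0.69007932] [-9.16577850e+01  6.96414271e-02  2.04236596e+01] 9.3583
True [0.63591666 0.79446411 4.83875443] [-0.01984953  0.02054834  0.02553983] [-9.21265601e+01 -2.67016400e-02  8.63657105e+00] 10.2333
```

View pics/p.png

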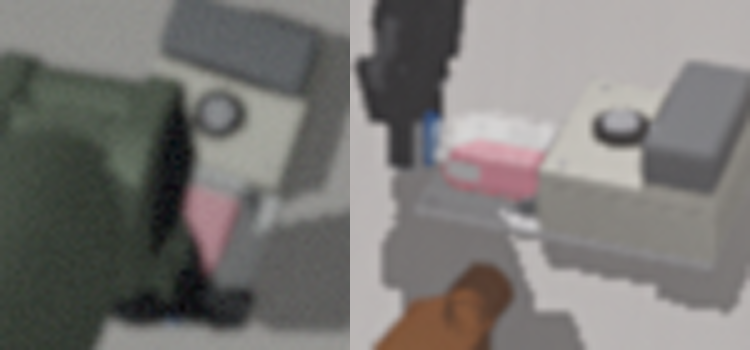

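Side view: the flask lies flat on the tray with its flat end at the mouth (540,160), clear of the roof. Now I'll slide it in with small force-guarded steps.

```bash
cat > slide.py <<'E'
from h import *
def st():
    s=bot.get_state();return inv(s["tcp_pos"]),fl(s["contact_force"]),s
E
python3 - <<'E'
from slide import *
z=8.9;y=0.
bot.movel(loc(-92,y,z),max_speed=20);bot.dwell(.2)
P,F0,s=st();print(P.round(2),F0.round(2))
x=-92
while x<-34:
    x+=2; bot.movel(loc(x,y,z),max_speed=12)
    P,F,s=st();d=F-F0
    print(x,P.round(2),d.round(2),round(float(s["wrist_torque"][2]),3))
    if d[0]<-2.2 or abs(d[1])>2.5 or abs(d[2])>5: break
print(s["t"])
E
```

```text
[-92.07  -0.     8.76] [-0.24 -0.53 -0.94]
-90 [-89.96  -0.     8.82] [ 0.33  0.54 -0.06] -0.013
-88 [-8.778e+01 -2.000e-02  8.880e+00] [-0.23  0.93  0.01] 0.015
-86 [-8.581e+01 -1.000e-02  8.910e+00] [1.06 0.48 0.32] 0.006
-84 [-8.384e+01 -1.000e-02  8.920e+00] [0.44 1.23 0.8 ] 0.011
-82 [-8.189e+01  8.000e-02  8.880e+00] [ 0.42 -0.2  -0.03] -0.011
-80 [-79.93   0.13   8.87] [-0.14  0.61  1.11] 0.095
-78 [-77.76   0.09   8.91] [-0.8   0.72 -0.88] 0.091
-76 [-7.583e+01  6.000e-02  8.880e+00] [0.13 1.86 0.16] 0.101
-74 [-7.384e+01  6.000e-02  8.900e+00] [-0.42  1.69  0.13] 0.118
-72 [-7.181e+01  2.000e-02  8.910e+00] [-0.8   2.55 -0.41] 0.095
13.95
```

Light contact with the right wall (Fy about +2 N, ~55 mm ahead of the grip), so I'll comply towards +y with an admittance correction and continue.

```bash
python3 - <<'E'
from slide import *
z=8.9;y=0.;F0=np.array([-.1,-.1,-.6])
def meas():
    L=[]
    for _ in range(4): bot.dwell(.03);L.append(st()[1])
    return np.mean(L,0)-F0
for y in (.7,1.4,2.1):
    bot.movel(loc(-72,y,z),max_speed=20);d=meas();print(y,d.round(2),bot.get_state()["wrist_torque"].round(3))
    if abs(d[1])<.8: break
x=-72
while x<-34:
    x+=1.5; bot.movel(loc(x,y,z),max_speed=12); d=meas();P,F,s=st()
    print(x,y,P.round(2),d.round(2),s["wrist_torque"].round(3)[2])
    if d[0]<-2.2 or abs(d[1])>4: break
    if abs(d[1])>1: y+=.4*np.sign(d[1])
print(s["t"])
E
```

```text
0.7 [ 0.27 -0.09  0.03] [0.02  0.017 0.005]
-70.5 0.7 [-70.5    0.67   8.89] [ 0.1   0.26 -0.65] -0.007
-69.0 0.7 [-69.03   0.69   8.88] [-0.15  0.36 -0.33] 0.012
-67.5 0.7 [-67.47   0.69   8.9 ] [ 0.01  0.16 -0.41] -0.023
-66.0 0.7 [-66.03   0.7    8.88] [-0.16  0.24 -0.03] -0.023
-64.5 0.7 [-65.48   0.65   8.72] [-4.01  0.11  2.65] 0.097
16.375
```

Stiff resistance of 4 N with the flat end at about x = 16 mm and Fy ≈ 0, so this is the plunger. Next I'll creep on with fine steps, tracking the actual TCP.

```bash
python3 - <<'E'
from slide import *
z=8.9;y=.7;F0=np.array([-.1,-.1,-.6])
def meas():
    L=[];Q=[]
    for _ in range(4): bot.dwell(.03);p,f,_s=st();L.append(f);Q.append(p)
    return np.mean(Q,0),np.mean(L,0)-F0
x=-64.5; P0=-65.5
P,d=meas();print(P.round(2),d.round(2))
while x<-57:
    x+=.6; bot.movel(loc(x,y,z),max_speed=8); P,d=meas()
    print(round(x,2),P.round(2),d.round(2))
    if d[0]<-6.5 or P[0]>P0+2.2 or abs(d[1])>3: break
s=bot.get_state();print(s["t"],s["opening"])
E
```

```text
[-65.47   0.67   8.71] [-5.    0.25  2.78]
-63.9 [-65.03   0.66   8.69] [-5.5  -0.39  3.49]
-63.3 [-64.51   0.66   8.69] [-6.31 -0.33  3.6 ]
-62.7 [-63.98   0.66   8.68] [-5.89 -0.14  3.48]
-62.1 [-63.46   0.67   8.68] [-6.84 -0.4   4.23]
18.0417 0.3471982881970274
```

```bash
python3 - <<'E'
from slide import *
z=8.9;y=.7;F0=np.array([-.1,-.1,-.6])
def meas():
    L=[];Q=[]
    for _ in range(4): bot.dwell(.03);p,f,_s=st();L.append(f);Q.append(p)
    return np.mean(Q,0),np.mean(L,0)-F0
x=-62.1
while x<-58:
    x+=.5; bot.movel(loc(x,y,z),max_speed=8); P,d=meas()
    print(round(x,2),P.round(2),d.round(2))
    if d[0]<-9 or P[0]>-61.45 or abs(d[1])>3: break
s=bot.get_state();print(s["t"],s["opening"],s["wrist_torque"],s["orientation"])
E
```

```text
-61.6 [-63.03   0.66   8.69] [-6.32  0.13  4.1 ]
-61.1 [-62.61   0.66   8.67] [-6.55  0.3   4.32]
-60.6 [-62.18   0.66   8.68] [-6.49 -0.2   4.08]
-60.1 [-61.74   0.65   8.67] [-6.59 -0.12  4.48]
-59.6 [-61.31   0.66   8.68] [-7.21  0.24  4.74]
19.9583 0.3461466882251547 [0.26532545 1.07824022 0.05452667] [-3.14119222 -0.00491938  2.88783409]
```

No rigid end felt. TCP has moved about 4.2–4.7 mm since contact on a flat force plateau. I'll relax the arm's preload, release and withdraw.

```bash
python3 - <<'E'
from slide import *
bot.movel(loc(-61.25,.7,8.8),max_speed=8);bot.dwell(.2);P,F,s=st();print(P.round(2),F.round(2))
bot.grip(0.62); P,F,s=st();print(P.round(2),F.round(2),s["opening"])
bot.movel(loc(-61.5,.7,60),max_speed=60)
bot.movel(loc(-61.5,.7,130),max_speed=120)
bot.move_ptp([300,-300,230],[np.pi,0,IMG[2]+np.pi])
P,F,s=st();print(F.round(2),s["t"])
t,sd=imaging.capture("top"),imaging.capture("side");cv2.imwrite("pics/e_t.png",t);cv2.imwrite("pics/e_s.png",sd)
a=t[190:310,240:360];b=sd[190:280,230:370]
c=np.zeros((400,800,3),np.uint8);c[:,:400]=cv2.resize(a,(400,400),interpolation=2);c[:257,400:]=cv2.resize(b,(400,257),interpolation=2)
cv2.imwrite("pics/e.png",c)
from tri import *
try:
    A,_=blob(t,255,220,40,50,"blue");B,_=blob(sd,290,205,50,50,"blue");Q,e=tri(A,B);print(inv(Q).round(1),e)
except Exception as ex: print(ex)
E
```

```text
[-61.28   0.69   8.75] [-2.99  0.14  0.21]
[-60.31   0.75   9.09] [ 1.13  0.67 -0.03] 0.6207524429255526
[-0.02 -0.39  1.17] 24.0667
[-62.6   0.6  22. ] 1.2991276033476196
```

View pics/e.png

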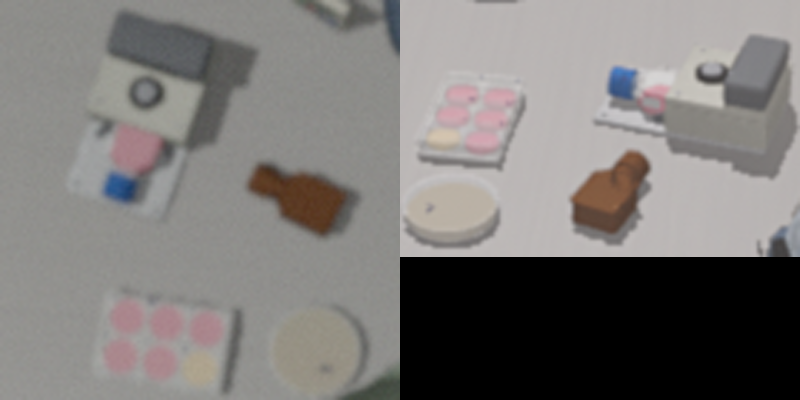

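```bash
python3 -c "
from h import *
bot.sign_off();print(bot.get_state()['t'])"
```

```text
the job is handed in; nothing more can be done
the job is handed in; nothing more can be done
```

I gripped the clear pink flask by its blue cap and set it flat on the tray, cap outwards. I slid it under the roof until it met the plunger, pushed it in further, let go, moved the arm clear and handed the job in at about 24 s.

**Plunger travel:** this is inferred from gripper position and force, because the plunger can't be seen.
- Resistance began with the gripper at imager x ≈ -65.5 to -66 mm, which puts the flask's flat end at about x = 16 mm.
- I then advanced about 4.2–4.7 mm on a steady 6–7 N. That is above the stated 4–5 N, most likely because of tray friction. I felt no hard end.
- The gripper sprang forward about 1 mm as it opened. If it had dragged the flask the full 1 mm, the travel would be up to about 5.7 mm, still short of the end. The last pictures put the cap at x ≈ -62.6 mm, which matches the pushed position, so I saw no sign of that.

**Contacts on the way:**
- My first close of the gripper pressed the fingertips on the bench with about 15 N, so I regripped 3 mm higher.
- On entering the bay the flask pressed lightly on the right wall (about 2.5 N), and shifting it 0.7 mm left cleared that.
- I saw no sign of the flask rubbing the roof.

**Final view:** the flask lies in the bay with its cap outside the roof and the robot clear. The well plate, petri dish and brown look-alike are where they were. The last crop did not show the tape roll, beaker or timer; the arm was not worked near them.

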